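Change over the battery packs on the workshop chargers

ROBOT

A 6-joint arm with a two-finger parallel gripper is mounted at the origin on the work surface. World frame = base frame: x ahead of the robot, y to its left, z up, the work surface at z = 0. Lengths are in mm, angles in rad, forces in N, time in s.
With the tool pointing down it reaches from about 350 to 975 mm from the base axis. Payload 7.1 kg.
Tool frame: the origin (TCP) lies on the front face of the gripper's body, between the roots of the fingers; the fingertips stand 80 mm ahead of it and the grasp point (between the pads) lies 61 mm ahead of it (env.tips_ahead is the distance from the TCP to the fingertips, in mm); z points along the fingers, y is the direction in which the jaws open and shut (so a half turn about z gives the same grasp; the last joint's range is limited). The gripper opens to 88 mm and grips with 3 to 60 N. Pads are 20 mm wide; open, the fingers measure 115 mm over their backs; the gripper's body (75 mm by 178 mm) begins 61 mm behind the grasp point.
Start: joints at [1.256, 0.423, 1.63, -0, 1.089, -0.019], TCP at [182.159, 597.849, 302.675] pointing down, gripper open.
Joint ranges: [-3, 3], [-0.9, 2.11], [0.09, 2.58], [-1.31, 4.45], [0.11, 2.69], [-2.54, 2.54]. Speed limits (rad/s): [2.39, 2.39, 3.01, 3.14, 3.14, 3.14].

INTERFACE

Orientations are given as a unit quaternion [x, y, z, w].
In Python, from station import env, set_gripper, viewer, workorder gives the robot as it stands. Calls block until the motion is done:
- env.reach(position, orientation): joint-space move of the TCP to a pose.
- env.move_l(position, rot=None, rate=150, f_stop=None): straight line of the TCP; rot=None keeps the orientation; rate is the mean speed in mm/s. With f_stop (N) it stops when the force on the tool has changed by that much, and returns True; else False.
- env.move_joints(angles): joint-space move.
- set_gripper(opening): finger opening in mm; the grip force is fixed at half the most; returns when the fingers have stopped.
- env.hold(seconds).
- env.ik(position, orientation): joint angles nearest the present ones, or None.
- env.read_state(): the state.
- viewer.camera(name): name is "scene" or "side" or "wrist"; returns the picture (420x560x3 uint8, blue, green, red); there is no depth.
- viewer.camera_params(name): a dict with "fx", "fy", "cx", "cy" (pixels), "dist" ([k1, k2, p1, p2, k3] as OpenCV has them; the pictures are not rectified), "pose" (4x4, takes a point from camera to world coordinates); the wrist camera has in their place "tool_from_camera" (4x4, takes a point from camera to tool coordinates, whose origin is the TCP and whose axes are the flange's). Camera axes: x right, y up, looking along -z (the intrinsics and any distortion apply to the point x, -y, -z); pixel columns grow to the right and rows downward; lengths in mm; the calibration is good to about 2 mm. A picture is of the moment at which its call begins: read the wrist's pose just before it. camera_params takes no time and is no camera call.
A pose or a line that the arm cannot do raises env.IKError and nothing moves.
- workorder.sign_off(): hands the job in, once; it reports no verdict.
The state is a dict: "time_s": time; "qpos": joint angles; "dq": joint speeds; "tau": joint torques, N m; "tool_pos": TCP position; "orientation": TCP orientation; "force": force on the tool from outside, world axes, zero at the start; "wrist_torque": the same for the moment, N m; "width": finger opening in mm.
Only numpy, scipy, OpenCV 4.12 (cv2) and the standard library are available. Lean on these libraries where they do the work, as an engineer would, in place of code of your own. Each camera call takes 0.05 s, during which the arm holds its last target. There are 200 camera calls.

TASK

The two battery packs on the chargers are charged (four green bars) and the two in the storage rack are flat (one red bar): swap them over, so that each flat pack sits fully down in the charger of its own colour and each charged pack sits fully down in the rack tray of its own colour. Every charger and tray takes one pack only, so park a pack on the empty rubber mat whenever you need a free spot. Set the packs down rather than dropping them.

Things in the scene. Friction and masses are not known exactly. Their poses are not given: they have to be found in the camera images.
- charged_yellow: Charged yellow battery pack: an upright block 82 mm long (its x) by 56 mm wide (its y) by 64 mm high, black below and yellow above, on top a black window with four green bars in a row along x. 0.3 to 0.6 kg, loose. Origin at the centre of its underside, z up. Grip it across the 56 mm width, near the top: only the lowest 14 mm is hidden when it is seated. It fits a charger or tray either way round. At the start it sits in the yellow charger.
- charged_blue: Charged blue battery pack: the same block (82 x 56 x 64 mm, origin at the centre of the underside, long side along x) with a blue upper shell and four green bars. At the start it sits in the blue charger.
- flat_yellow: Flat yellow battery pack: the same block (82 x 56 x 64 mm, origin at the centre of the underside, long side along x) with a yellow upper shell and only one red bar lit at the -x end of the window. At the start it sits in one of the two rack trays, not always the yellow one.
- flat_blue: Flat blue battery pack: the same block (82 x 56 x 64 mm, origin at the centre of the underside, long side along x) with a blue upper shell and only one red bar lit. At the start it sits in the other rack tray.
- charger_yellow: Black charger with a yellow rim, screwed to the bench. Origin on the bench under the centre of its rectangular drop-in well. Well: long side along x, floor 22 mm above the origin (a seated pack's origin is there), 91 x 65 mm at the floor, flaring to 103 x 77 mm at the rim, 36 mm above the origin. The rim's outside is 116 x 92 mm; behind it (+x 58 to 102 mm) a housing 48 mm high with a yellow panel.
- charger_blue: The same charger with a blue rim and panel, same sizes and origin: well floor 22 mm and rim 36 mm above the origin, long side along x.
- tray_yellow: Yellow drop-in tray on the wooden storage rack, fixed. Origin at the centre of its underside, 12 mm above the bench. Long side along x, floor 4 mm above the origin (a seated pack's origin is there), 91 x 65 mm at the floor, flaring to 103 x 77 mm at the rim, 18 mm above the origin. Outside 107 x 81 mm. The two trays stand side by side along y, 120 mm between centres; a wooden lip 30 mm high above the bench runs behind both.
- tray_blue: Blue drop-in tray on the same rack, same sizes and origin: floor 4 mm and rim 18 mm above the origin, long side along x.
- mat: Empty dark grey rubber mat, 110 mm (x) by 120 mm (y), 4 mm thick, fixed flat on the bench, with no rim. Origin at the centre of its underside; a pack parked on it has its origin 4 mm above this. Nothing else stands on it.
Things that resemble listed ones, but are neither listed nor needed, are in the scene too. What is shaped like the charger_yellow but white is not meant. Leave any white look-alike of the flat_yellow alone.

How it is judged:
By the outcome, as a careful person would: the job done as asked, in the order asked, and still so for the second after the job is handed in, with the robot touching nothing.
It also fails if it takes over 128 s, if anything falls off the work surface, if the arm or the gripper's body presses on something with over 40 N, if the wrist force passes 120 N, or if a joint passes its speed limit or range.

## Working session

There is one attempt and no reset: what is moved stays moved. The work goes in short steps, each a Python script; the robot and the scene stay as the last script left them, time stands still between calls to the robot, and variables do not carry over. Pictures are saved under pics/ and viewed, about 12 in all and at most 16, crops included, and the job is handed in when it is done.

```bash
ls; mkdir -p pics; python3 - <<'E'
from station import env, set_gripper, viewer, workorder
import cv2,numpy as np
for n in ("scene","side"):
    cv2.imwrite(f"pics/{n}0.png",viewer.camera(n))
    p=viewer.camera_params(n); print(n,{k:np.round(v,3).tolist() for k,v in p.items()})
print({k:np.round(v,3).tolist() for k,v in viewer.camera_params("wrist").items()})
print(env.read_state())
E
```

```text
pics
scene {'fx': 390.767, 'fy': 390.767, 'cx': 276.267, 'cy': 214.597, 'dist': [0.027, 0.0, 0.0, 0.0, 0.0], 'pose': [[-0.777, -0.462, 0.426, 932.222], [0.629, -0.586, 0.511, 557.114], [0.014, 0.665, 0.747, 875.71], [0.0, 0.0, 0.0, 1.0]]}
side {'fx': 518.631, 'fy': 518.631, 'cx': 281.027, 'cy': 212.282, 'dist': [-0.062, 0.0, 0.0, 0.0, 0.0], 'pose': [[0.805, 0.346, -0.482, -212.029], [-0.594, 0.482, -0.645, -899.688], [0.009, 0.805, 0.593, 911.376], [0.0, 0.0, 0.0, 1.0]]}
{'fx': 303.175, 'fy': 303.175, 'cx': 274.273, 'cy': 207.083, 'dist': [-0.047, 0.0, 0.0, 0.0, 0.0], 'tool_from_camera': [[-0.001, 0.961, 0.278, 76.899], [1.0, 0.001, -0.0, 0.264], [-0.001, 0.278, -0.961, -81.3], [0.0, 0.0, 0.0, 1.0]]}
{'time_s': 0.1, 'qpos': array([ 1.25600054e+00,  4.23773018e-01,  1.63060452e+00,  3.69556565e-05,
        1.08860273e+00, -1.89641984e-02]), 'dq': array([ 0.000638  , -0.00097873, -0.00284691,  0.00165649,  0.00202065,
        0.00171505]), 'tau': array([ 5.51922240e-04, -5.45612025e+01, -2.74323374e+01,  6.46152114e-02,
        1.87071628e-02, -2.01628274e-05]), 'tool_pos': array([182.03517117, 597.49382843, 301.9775474 ]), 'orientation': array([ 1.47385458e-01,  9.89078887e-01, -6.81445767e-04, -1.31382799e-04]), 'force': array([ 0.33880671, -0.32857289, -0.18586927]), 'wrist_torque': array([0.00236184, 0.02093921, 0.01108839]), 'width': 88.00668251821055}
```

View pics/scene0.png

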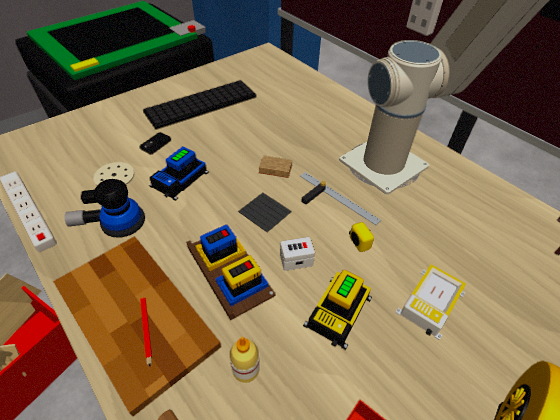

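View pics/side0.png

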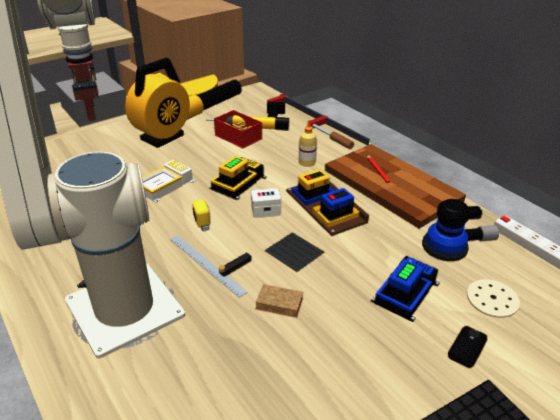

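Scene view: flat blue is at (218,245) in the yellow tray and flat yellow at (242,273) in the blue tray, so the two are crossed. Charged yellow is at (345,287), charged blue at (180,160) and the mat at (265,212). The white pack (297,252) and white charger (432,297) are look-alikes and stay where they are. In the side view the matching spots are: charged yellow (235,165), charged blue (406,270), flat yellow (314,181), flat blue (337,202), mat (294,250).

Next I'll get rough positions from these pixels, then look from the wrist.

```bash
cat > h.py <<'E'
from station import env, set_gripper, viewer, workorder
import cv2,numpy as np
from scipy.spatial.transform import Rotation as R
def rays(uv,p,T):
    K=np.array([[p["fx"],0,p["cx"]],[0,p["fy"],p["cy"]],[0,0,1]])
    n=cv2.undistortPoints(np.float64(uv).reshape(-1,1,2),K,np.float64(p["dist"])).reshape(-1,2)
    d=np.c_[n[:,0],-n[:,1],-np.ones(len(n))]@T[:3,:3].T
    return T[:3,3],d
def onplane(uv,z,p,T):
    o,d=rays(uv,p,T); return o+d*((z-o[2])/d[:,2])[:,None]
def tool_T():
    s=env.read_state(); T=np.eye(4); T[:3,:3]=R.from_quat(s["orientation"]).as_matrix(); T[:3,3]=s["tool_pos"]; return T
def down(yaw):  # tool z down, tool x axis at angle yaw in world
    c,s=np.cos(yaw),np.sin(yaw)
    return R.from_matrix(np.array([[c,s,0],[s,-c,0],[0,0,-1]])).as_quat()
def wrist(name):
    T=tool_T()@np.array(viewer.camera_params("wrist")["tool_from_camera"])
    im=viewer.camera("wrist"); cv2.imwrite(f"pics/{name}.png",im); np.save(f"pics/{name}.npy",T); return im,T
E
python3 - <<'E'
from h import *
A={"cy":(345,287,86),"cb":(180,160,86),"fy":(242,273,80),"fb":(218,245,80),"mat":(265,212,4)}
B={"cy":(235,165,86),"cb":(406,270,86),"fy":(314,181,80),"fb":(337,202,80),"mat":(294,250,4)}
for n,X in (("scene",A),("side",B)):
    p=viewer.camera_params(n)
    for k,(u,v,z) in X.items(): print(n,k,onplane([(u,v)],z,p,np.array(p["pose"]))[0].round())
E
```

```text
scene cy [498. 291.  86.]
scene cb [ 572. -340.   86.]
scene fy [661. 108.  80.]
scene fb [659.   2.  80.]
scene mat [455. -68.   4.]
side cy [490. 276.  86.]
side cb [ 562. -358.   86.]
side fy [636.  72.  80.]
side fb [619. -48.  80.]
side mat [453. -71.   4.]
```

```bash
python3 - <<'E'
from h import *
print(env.read_state()["time_s"])
env.reach([570,110,340],down(np.pi)); wrist("w1")
env.reach([520,-250,340],down(np.pi)); wrist("w2")
s=env.read_state();print(s["time_s"],s["qpos"].round(2),s["tool_pos"])
E
```

```text
0.1
3.7917 [-0.47  0.31  1.7   0.    1.13 -2.04] [ 520.50152502 -248.95073882  340.03676531]
```

View pics/w1.png

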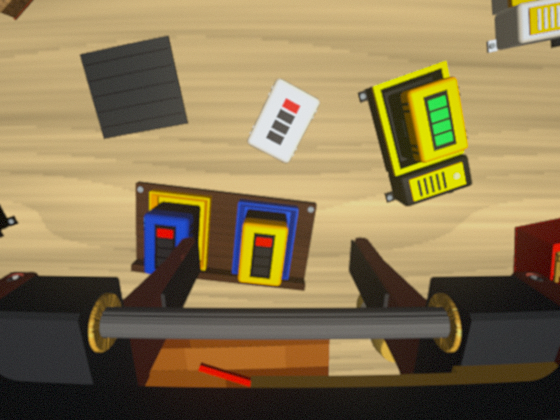

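View pics/w2.png

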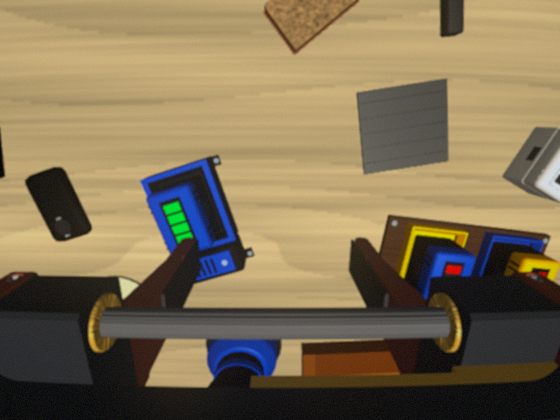

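w1 shows the mat at (135,87), the white pack at (284,120), charged yellow at (437,122), flat blue at (166,240) and flat yellow at (263,245). w2 shows charged blue at (178,220). The fingers cut into the rack and the blue charger, so I'll take shifted views.

```bash
python3 - <<'E'
from h import *
env.reach([660,-330,320],down(np.pi)); a,_=wrist("w4")
env.reach([730,60,320],down(np.pi)); b,_=wrist("w3")
cv2.imwrite("pics/c34.png",np.vstack([cv2.resize(a[:290],None,fx=1,fy=1),b[:290]]))
print(env.read_state()["time_s"])
E
```

```text
6.05
```

View pics/c34.png

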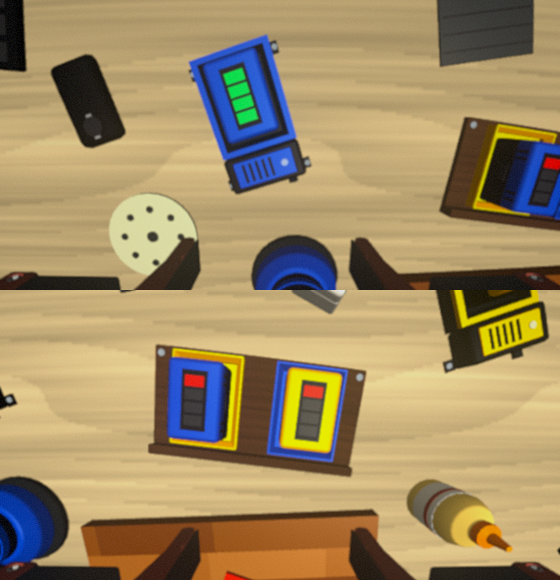

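Packs and wells are clear here: charged blue at (240,97), flat blue at (194,400-290) and flat yellow at (311,412-290), each window with the expected bars. I'll take one more view over the yellow charger, then measure with masks.

```bash
cat > meas.py <<'E'
from h import *
P=viewer.camera_params("wrist")
HS={"yellow":((22,120,110),(36,255,255)),"blue":((105,120,60),(125,255,255)),"green":((50,120,100),(80,255,255)),"red":((0,150,120),(8,255,255))}
def comps(img,col,amin=60,box=None,k=0):
    m=cv2.inRange(cv2.cvtColor(img,cv2.COLOR_BGR2HSV),*HS[col])
    if box: x0,y0,x1,y1=box; q=np.zeros_like(m); q[y0:y1,x0:x1]=m[y0:y1,x0:x1]; m=q
    if k: m=cv2.morphologyEx(m,cv2.MORPH_CLOSE,np.ones((k,k)))
    return [c for c in cv2.findContours(m,cv2.RETR_EXTERNAL,cv2.CHAIN_APPROX_NONE)[0] if cv2.contourArea(c)>amin]
def rect(c,z,T):
    "project contour points to plane z, min-area rectangle in mm: centre, (long,short), yaw of long side"
    w=onplane(c.reshape(-1,2),z,P,T)[:,:2].astype(np.float32)
    b=cv2.boxPoints(cv2.minAreaRect(w)); e1,e2=b[1]-b[0],b[2]-b[1]
    l1,l2=np.linalg.norm(e1),np.linalg.norm(e2); e=e1 if l1>l2 else e2
    return b.mean(0).round(1),(round(float(max(l1,l2)),1),round(float(min(l1,l2)),1)),round(float(np.arctan2(e[1],e[0])%np.pi),3)
E
python3 - <<'E'
from meas import *
env.reach([660,300,320],down(np.pi)); wrist("w5"); print(env.read_state()["time_s"])
L=lambda n:(cv2.imread(f"pics/{n}.png"),np.load(f"pics/{n}.npy"))
for n,zs in (("w4",(36,86)),("w3",(30,80)),("w5",(36,86)),("w1",(36,86))):
    im,T=L(n)
    for col in HS:
        for c in comps(im[:290],col,80):
            x,y,w,h=cv2.boundingRect(c); print(n,col,(x,y,w,h),[rect(c,z,T) for z in zs])
E
```

```text
7.0833
w4 yellow (472, 124, 85, 92) [(array([641.4, -28.6], dtype=float32), (107.8, 82.9), 3.015), (array([633.4, -69.7], dtype=float32), (93.0, 71.5), 3.015)]
w4 blue (255, 246, 81, 44) [(array([ 772.3, -299.8], dtype=float32), (108.4, 63.6), 1.568), (array([ 746.4, -303.8], dtype=float32), (93.5, 54.9), 1.568)]
w4 blue (233, 147, 64, 42) [(array([ 638.2, -339.6], dtype=float32), (73.5, 32.8), 1.872), (array([ 630.6, -338.1], dtype=float32), (63.4, 28.3), 1.872)]
w4 blue (506, 142, 54, 78) [(array([653.5,  14.5], dtype=float32), (94.9, 82.4), 3.038), (array([643.8, -32.6], dtype=float32), (81.9, 71.1), 3.038)]
w4 blue (190, 35, 106, 125) [(array([ 561.3, -362.4], dtype=float32), (117.0, 92.7), 0.305), (array([ 564.3, -357.7], dtype=float32), (101.0, 80.0), 0.305)]
w4 green (223, 67, 36, 58) [(array([ 556.5, -366.5], dtype=float32), (59.1, 24.0), 0.304), (array([ 560.1, -361.3], dtype=float32), (51.0, 20.7), 0.304)]
w4 red (543, 157, 17, 13) [(array([630.6,  21.3], dtype=float32), (22.4, 13.2), 1.456), (array([624.1, -26.6], dtype=float32), (19.3, 11.4), 1.456)]
w3 yellow (437, 205, 
[... 4840 characters left out ...]
 317.9], dtype=float32), (59.3, 24.2), 0.331), (array([492.6, 291.1], dtype=float32), (51.6, 21.1), 0.331)]
w1 red (550, 243, 10, 37) [(array([687.3, 522.2], dtype=float32), (59.4, 11.3), 0.193), (array([662.1, 468.9], dtype=float32), (51.7, 9.8), 0.193)]
w1 red (255, 237, 18, 10) [(array([653.6,  96.6], dtype=float32), (23.3, 13.3), 1.571), (array([632.8,  98.5], dtype=float32), (20.3, 11.6), 1.571)]
w1 red (157, 228, 17, 11) [(array([641.3, -37.8], dtype=float32), (22.0, 13.8), 1.467), (array([622.1, -18.4], dtype=float32), (19.2, 12.0), 1.467)]
w1 red (283, 100, 16, 13) [(array([476.7, 131.3], dtype=float32), (17.3, 8.7), 1.087), (array([478.8, 128.7], dtype=float32), (15.1, 7.6), 1.087)]
```

View pics/w5.png

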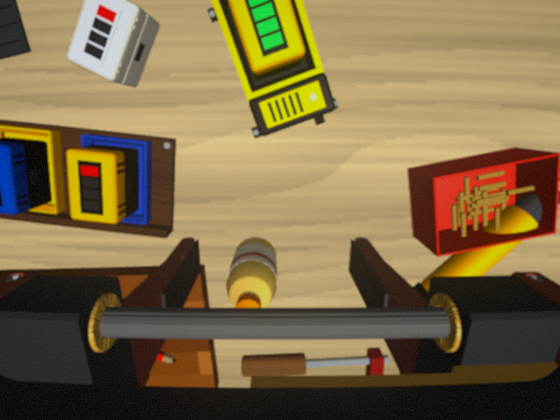

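Measured results:

| Item | Centre (mm) | Yaw (rad) |
|---|---|---|
| charger_blue | (561.3, -362.4) | 0.305 |
| charger_yellow | (493.2, 292.3) | 0.337 |
| tray_blue | (656.9, 96.4) | -0.121 |
| tray_yellow | (642.5, -22.1) | -0.121 |

The rim sizes and the 120 mm tray spacing agree with the description. Before reaching, I'll confirm the identities in one enlarged crop and measure the mat.

```bash
python3 - <<'E'
from meas import *
im=cv2.imread("pics/w1.png");T=np.load("pics/w1.npy")
g=cv2.inRange(cv2.cvtColor(im,cv2.COLOR_BGR2HSV),(0,0,0),(179,110,100)); g[160:]=0; g[:,220:]=0
for c in cv2.findContours(g,cv2.RETR_EXTERNAL,cv2.CHAIN_APPROX_NONE)[0]:
    if cv2.contourArea(c)>2000: print("mat",rect(c,4,T))
a=cv2.imread("pics/w3.png")[50:190,140:370]; b=cv2.imread("pics/w4.png")[30:170,180:310]; c=im[50:190,240:480]
cv2.imwrite("pics/id.png",cv2.resize(np.hstack([a,b,c]),None,fx=1.33,fy=1.33,interpolation=cv2.INTER_CUBIC))
E
```

```text
mat (array([452.5, -72. ], dtype=float32), (118.4, 107.7), 1.732)
```

View pics/id.png

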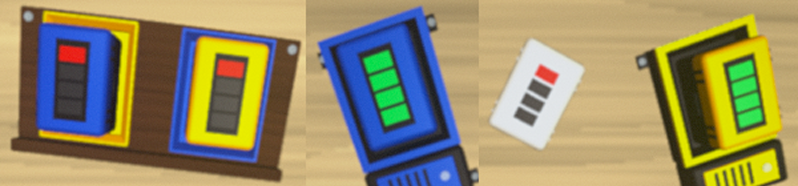

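The crop confirms it: flat blue in the yellow tray (75,80) and flat yellow in the blue tray (228,80), each with one red bar. Charged blue (382,85) and charged yellow (745,90) show four green bars. The white pack (538,95) is the decoy. First transfer: charged blue to the mat.

```bash
cat > pp.py <<'E'
from meas import *
H=290
def pick(x,y,yaw,z0):
    q=down(yaw); env.reach([x,y,H],q); set_gripper(88)
    hit=env.move_l([x,y,z0+105],rate=150,f_stop=15); set_gripper(40); s=env.read_state()
    print("pick hit",hit,"w",round(s["width"],1),"z",s["tool_pos"][2].round(1)-z0-105)
    if not 50<s["width"]<62: raise SystemExit("bad grasp")
    env.move_l([x,y,H],rate=200); print("lifted w",round(env.read_state()["width"],1))
def place(x,y,yaw,z0,release=True):
    env.reach([x,y,H],down(yaw)); env.move_l([x,y,z0+130],rate=150)
    hit=env.move_l([x,y,z0+102],rate=25,f_stop=10); s=env.read_state()
    dz=s["tool_pos"][2]-z0-105; print("place hit",hit,"dz",dz.round(1),"F",s["force"].round(1),"w",round(s["width"],1))
    if abs(dz)>3.2: raise SystemExit("not seated; still holding")
    if release: let_go(x,y)
def let_go(x,y):
    set_gripper(88); env.move_l([x,y,H],rate=200); print("t",env.read_state()["time_s"])
E
python3 - <<'E'
from pp import *
pick(560.3,-361.5,.304,22)
place(452.5,-72,.161,4)
E
```

```text
pick hit False w 55.8 z 0.20000000000000284
lifted w 56.0
place hit True dz 0.1 F [-0.5 -0.3  3.1] w 55.6
t 17.5
```

```bash
python3 - <<'E'
from pp import *
pick(643.8,-21,-.118,16)
place(561.3,-362.4,.305,22)
E
```

```text
pick hit False w 55.6 z 0.4000000000000057
lifted w 55.9
place hit True dz 0.3 F [-0.1  0.7  5.6] w 56.2
t 26.325
```

```bash
python3 - <<'E'
from pp import *
pick(492.8,291.5,.331,22)
place(642.5,-22.1,-.121,16)
pick(654.7,96,-.118,16)
place(493.2,292.3,.337,22)
E
```

```text
pick hit False w 55.9 z 0.29999999999999716
lifted w 55.9
place hit True dz 0.2 F [-0.1 -0.9  3.9] w 55.8
t 36.6833
pick hit False w 55.6 z 0.20000000000000284
lifted w 55.7
place hit True dz 0.1 F [-0.4 -0.3  4.9] w 55.9
t 44.925
```

```bash
python3 - <<'E'
from pp import *
pick(452.5,-72,.161,4)
place(656.9,96.4,-.121,16)
env.reach([700,60,320],down(np.pi)); a,T=wrist("f1")
for col in("green","red"):
    for c in comps(a[:290],col,80): print(col,rect(c,80,T))
env.reach([640,-330,320],down(np.pi)); b,T=wrist("f2")
for c in comps(b[:290],"red",80): print("cb red",rect(c,86,T))
env.reach([720,300,320],down(np.pi)); d,T=wrist("f3")
for c in comps(d[:290],"red",80): print("cy red",rect(c,86,T))
cv2.imwrite("pics/fin.png",np.vstack([np.hstack([a[:290],b[:290]]),np.hstack([d[:290],viewer.camera("scene")[120:410]])])[:, :][::1])
f=cv2.imread("pics/fin.png"); cv2.imwrite("pics/fin.png",cv2.resize(f,(800,414),interpolation=cv2.INTER_AREA))
print(env.read_state()["time_s"])
E
```

```text
pick hit False w 55.9 z 0.20000000000000284
lifted w 55.8
place hit True dz 0.2 F [-1.6  0.1  4.9] w 55.9
t 54.2583
green (array([656.2,  97.1], dtype=float32), (51.3, 20.8), 3.018)
green (array([641.3, -21.5], dtype=float32), (51.5, 20.9), 3.023)
cb red (array([ 542.5, -367.2], dtype=float32), (19.7, 10.7), 1.874)
cy red (array([678.5, 541.6], dtype=float32), (132.2, 95.6), 1.773)
60.9833
```

View pics/fin.png

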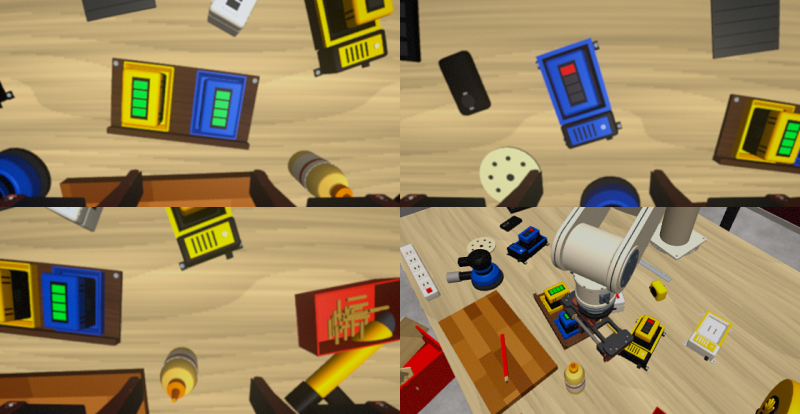

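In the final views both trays hold their own-colour charged pack, at (140,97) and (219,103) in the picture, and the blue charger holds flat blue at (572,85). Flat yellow is in the yellow charger at (650,330) of the scene view, but that wrist view was clipped. I'll take one closer look at it and then sign off if it's in place.

```bash
python3 - <<'E'
from pp import *
env.reach([580,290,320],down(np.pi)); d,T=wrist("f4")
for c in comps(d[:290],"red",80): print("red",cv2.boundingRect(c),rect(c,86,T))
for c in comps(d[:290],"yellow",1500): print("yel",cv2.boundingRect(c),rect(c,86,T),rect(c,36,T))
E
```

```text
red (430, 219, 120, 58) (array([660.3, 544.6], dtype=float32), (143.2, 75.4), 1.767)
red (115, 89, 17, 14) (array([479.4, 140.3], dtype=float32), (16.1, 7.6), 1.098)
red (260, 80, 22, 18) (array([474.6, 286.7], dtype=float32), (20.1, 11.6), 1.9)
yel (266, 153, 65, 44) (array([560.2, 316. ], dtype=float32), (63.7, 28.4), 1.912) (array([569.2, 320.1], dtype=float32), (73.8, 32.9), 1.912)
yel (220, 43, 109, 128) (array([494. , 292.2], dtype=float32), (102.3, 81.2), 0.344) (array([492.5, 292.4], dtype=float32), (118.5, 94.1), 0.344)
```

View pics/f4.png

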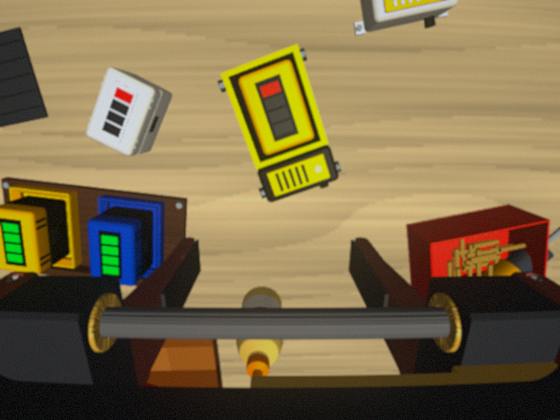

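Flat yellow sits centred in the yellow charger at (275,105), and nothing else has been disturbed.

```bash
python3 -c "
from h import *
env.hold(0.3); workorder.sign_off(); print(env.read_state()['time_s'])"
```

```text
the job is handed in; nothing more can be done
the job is handed in; nothing more can be done
```

All four packs are swapped and the job is handed in. Each flat pack sits in the charger of its own colour, and each charged pack sits in the tray of its own colour.

- **Moves:** the flat packs started in the wrong-colour trays. I parked charged blue on the mat, then moved flat blue to the blue charger, charged yellow to the yellow tray, and flat yellow to the yellow charger. Charged blue then went from the mat to the blue tray.
- **Seating:** every pack was lowered until it touched, and stopped within 0.3 mm of its expected seated height before I let go. The last force readings were 6 N or less.
- **Final views:** the bars and colours were right in all four places. The two charged packs were within about 1.5 mm of their tray centres. The first final view of the yellow charger was clipped, but a second one showed flat yellow centred in it.
- **Time and surroundings:** the robot's clock read 61 s shortly before the last view, against the 128 s limit. The white look-alikes were not touched.

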